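Release the pressure cap of the coolant tank

TASK

Take the pressure cap off the coolant tank: turn it anticlockwise (seen from above) without pressing until it leans firmly but not hard against the first stop and rest there a moment, then press it down and turn it past that stop to the end, and lift it off. Set it down upright in the open steel tray without dropping it, let go, do not force the cap or press it hard, and leave everything else alone.

Things in the scene. Friction and masses are not known exactly. Their poses are not given: they have to be found in the camera images.
- tank: Ivory plastic coolant tank, fixed to the table, 150 (x) x 170 (y) x 88 mm tall, with a square 72 mm aluminium filler neck on top. Origin: on the table, straight under the centre of the neck; z up.
- neck (a point): Centre of the neck's rim, 130 mm above the table. The cap is unpressed when its origin is 118 mm above the table. A spring below pushes it up: 7 N unpressed, 0.9 N per mm more, so 12 N when 6 mm down; it bottoms at 8 mm. Pressed 5 to 7 mm, its lugs pass under the first stop; less catches on it. Over 60 N harms it. Keep it pressed until the turn ends.
- notch (a point): Outer part of one of the two opposite notches in the neck's hole, along the tank's x axis, 27 mm from the neck's axis. The lugs can leave only there: when cap yaw equals tank yaw (0 to about 0.06 rad past it, where solid end walls inside the neck stop the turn; do not turn hard on them). Then the cap lifts straight out.
- cap: Loose black pressure cap, about 0.16 kg, locked in the neck. Going up from its foot: stem 34 mm across, 20 mm long; disc 70 mm across from 20 to 29 mm; grip bar 62 mm long (along the cap's x axis), 14 mm thick, up to 57 mm. Origin: centre of the stem's foot; z up. At the start its yaw is 1.3 to 1.45 rad clockwise of the tank's; it opens anticlockwise.
- cap_grip (a point): Point on the axis of the cap, in the grip bar, 45 mm above the cap's origin, 12 mm under the bar's top.
- cap_lug (a point): Tip of one of the two opposite steel lugs at the stem's foot, along the cap's x axis (8 mm wide, 6 mm high, 54 mm tip to tip), hooked under the neck's rim.
- first_stop (a joint): Sprung first stop hidden in the neck, rad: 0 at rest, grows as the unpressed cap leans on it, 8 N m per rad. Met after 0.2 to 0.8 rad of anticlockwise turn, differing from tank to tank: feel for it. Turning friction before it: up to 0.2 N m. Leaning firmly is 0.02 or more (0.16 N m above friction); over 0.06 (0.48 N m) is forced.
- tray: Open steel tray fixed to the table, 140 x 140 mm outside, 22 mm high, walls and floor 4 mm. Origin: centre of its underside; z up. It stands on the left or the right of the tank; a yellow and brown fixture block stands on the other side.
- tray_in (a point): Centre of the tray's inner floor, 4 mm above the table.
- bolt_a: Bystander: loose black socket-head bolt, 66 mm long, head 24 mm in diameter, lying on the white sheet in front of the robot; origin under its middle.
- bolt_b: Bystander: a second bolt like the first.
- nut: Bystander: loose black nut, 25 mm across, 13 mm high, on the sheet.
- collar: Bystander: loose steel shaft collar, 44 mm across, 20 mm high, on the table beside the tank.
- oil: Bystander: loose grey oil can, 52 mm in diameter, 120 mm tall, beyond the tank.
- screwdriver: Bystander: loose screwdriver lying beyond the tank.
Mind the look-alikes: they are no part of the job. There is more than one size of the tray; the one meant has the size given above. What is shaped like the cap but green is not meant.

How it is judged:
On the way, in this order (a step that is already met when the one before it is completed fails the run):
1. the unpressed cap leans on the first stop for 0.2 s (stop deflected 0.02 rad or more) (value of joint first_stop above 0.02 rad and z of cap in the frame of tank above 0.116 m), for 0.2 s.
2. the cap, still in the neck, is turned past the stop to within 0.2 rad of the tank's x axis (angle between the x axis of cap and the x axis of tank, either way round below 0.2 rad and z of cap in the frame of tank below 0.121 m and horizontal distance between cap and tank below 0.006 m), for 0.1 s.
At the end, for the whole second after the job is handed in: The cap stands upright (within 0.1 rad) on the tray's floor (foot within 4 mm of it, axis within 55 mm of its centre), at rest and released, and the first stop has sprung back (horizontal distance between cap and tray_in below 0.055 m and z of cap in the frame of tray_in below 0.004 m and angle between cap's own z axis and vertical below 0.1 rad and linear speed of cap below 0.02 m/s and angular speed of cap below 0.1 rad/s and contact force between cap and the fingers below 0.1 N and value of joint first_stop below 0.01 rad); the robot touches nothing.
It fails at once if the first stop is forced (deflected more than 0.06 rad, about 0.48 N m) (value of joint first_stop above 0.06 rad).
It fails at once if the cap is pressed or pulled against the tank with more than 60 N (contact force between cap and tank above 60 N).
It fails at once if the cap is dropped (touches nothing while more than 20 mm above the tray's floor and clear of the neck) (contact force between cap and anything else below 0.02 N and z of cap in the frame of tray above 0.024 m and (z of cap in the frame of tank above 0.138 m or horizontal distance between cap and tank above 0.04 m)).
It fails at once if a bystander is moved more than 30 mm (distance of any of bolt_a, bolt_b, nut, collar, oil, screwdriver from where it was at the start of the episode above 0.03 m).
It also fails if it takes over 72 s, if anything falls off the work surface, if the arm or the gripper's body presses on something with over 40 N, if the wrist force passes 120 N, or if a joint passes its speed limit or range.

ROBOT

A 6-joint arm with a two-finger parallel gripper is mounted at the origin on the work surface. World frame = base frame: x ahead of the robot, y to its left, z up, the work surface at z = 0. Lengths are in m, angles in rad, forces in N, time in s.
With the tool pointing down it reaches from about 0.3 to 0.75 m from the base axis. Payload 8.5 kg.
Tool frame: the origin (TCP) lies on the front face of the gripper's body, between the roots of the fingers; the fingertips stand 73 mm ahead of it and the grasp point (between the pads) lies 54 mm ahead of it; z points along the fingers, y is the line along which they close (so a half turn about z gives the same grasp; the last joint's range is limited). The gripper opens to 85 mm and grips with 20 to 120 N. Pads are 22 mm wide; open, the fingers measure 114 mm over their backs; the gripper's body (76 mm by 85 mm) begins 54 mm behind the grasp point. The pads swing forward as they close: fully open they stand 13 mm farther back than shut.
Start: joints at [1.012, 0.381, 1.297, -0, 1.464, -0.215], TCP at [0.185, 0.518, 0.304] pointing down, gripper open.
Joint ranges: [-3.11, 3.11], [-0.89, 2.33], [0.22, 2.48], [-1.42, 4.56], [0.17, 2.85], [-2.88, 2.88]. Speed limits (rad/s): [2.39, 2.39, 3.14, 3.14, 3.14, 3.14].

INTERFACE

Orientations are given as a unit quaternion [x, y, z, w].
In Python, from workcell import robot gives the robot as it stands.
- The arm moves only by the tool arm_command, never from a script. Its argument "commands" is a list of rows, each a list of 5 numbers: the shift along the tool's x, y, z in units of 60 mm (1.0 is 60 mm), then the turn about the tool's z in units of 6 degrees (1.0 is 6 degrees), then the closure, from 0 (fully open) to 1 (shut). A call has 1 to 5 rows; each row is the pose to reach, as a shift and turn from the pose commanded when the call began, along the tool's axes at that moment; what a row does not reach only later rows make up. A row lasts 1/8 s, in which the tool goes at most 62.5 mm and 10.7 degrees, less where a joint would pass 70% of its speed; a pose out of reach is approached as far as the arm can. A call with a gripper value outside its range is refused whole. The fingers move at their own pace and stop on an object; "grip_force" is the grip in N (left out, the last holds). Time passes only in rows, so rows that repeat a pose let the fingers close. It gives the time, the measured TCP pose, the force, the opening and the grip force at its end, in the units of the state.
- robot.read_state(): the state, without advancing time (a new reading comes with each control period).
- robot.read_camera(name): name is "scene" or "top"; returns the picture (480x640x3 uint8, red, green, blue); there is no depth.
- robot.calibration(name): a dict with "mtx" (3x3 intrinsics, pixels), "R" (3x3) and "t" (3): a world point X has camera coordinates R X + t. Camera axes: x right, y down, z forward; pixel columns grow to the right and rows downward; lengths in m; the calibration is good to about 2 mm. A picture is of the moment at which its call begins. calibration takes no time and is no camera call.
- robot.hand_in(): hands the job in; it is judged then, once.
The state is a dict: "clock": time; "q": joint angles; "joint_velocities": joint speeds; "joint_efforts": joint torques, N m; "tool_pos": TCP position; "tool_rot": TCP orientation; "ft_force": force on the tool from outside, world axes, zero at the start; "ft_torque": the same for the moment, N m; "gripper_width": finger opening in m; "gripper_force": force on a finger pad.
Only numpy, scipy, OpenCV 4.12 (cv2) and the standard library are available. Lean on these libraries where they do the work, as an engineer would, in place of code of your own. Each camera call takes 0.05 s, during which the arm holds its last target. There are 200 camera calls.

## Working session

There is one attempt and no reset: what is moved stays moved. The work goes in short steps, Python scripts to look and compute and a tool call to move; the robot and the scene stay as the last step left them, time stands still between calls to the robot, and variables do not carry over. Pictures are saved under pics/ and viewed, at most 10 in all, crops included, and the job is handed in when it is done.

Besides the shell and the picture viewer there is one more tool, called after "Request:" as name([rows], argument=value, ...), one row to a line, values as JSON. arm_command: Moves the arm, as the interface text tells. Its arguments: {"type":"object","properties":{"commands":{"type":"array","items":{"type":"array","items":{"type":"number"}}},"grip_force":{"type":"number"}},"required":["commands"]}

```bash
mkdir -p pics
python3 - <<'E'
from workcell import robot
import cv2
for n in("scene","top"):
    cv2.imwrite(f"pics/{n}0.png",robot.read_camera(n)[:,:,::-1]); c=robot.calibration(n);print(n,c)
s=robot.read_state();print(s)
E
```

```text
scene {'mtx': array([[481.01646976,   0.        , 317.40283707],
       [  0.        , 481.01646976, 240.45846489],
       [  0.        ,   0.        ,   1.        ]]), 'R': array([[-0.05207911,  0.99851525, -0.01597062],
       [ 0.71298942,  0.02597992, -0.70069332],
       [-0.69923805, -0.04787836, -0.71328382]]), 't': array([ 0.06309114, -0.26111774,  1.71515417])}
top {'mtx': array([[566.5674411 ,   0.        , 323.1547307 ],
       [  0.        , 566.5674411 , 237.00547663],
       [  0.        ,   0.        ,   1.        ]]), 'R': array([[-0.01493203, -0.99985373, -0.00834037],
       [-0.99350538,  0.0157772 , -0.11268599],
       [ 0.11280109,  0.00660357, -0.99359565]]), 't': array([-0.00857027,  0.52503621,  1.22719219])}
{'clock': 0.1, 'q': array([ 1.01170553e+00,  3.81132381e-01,  1.29814157e+00, -1.38162630e-05,
        1.46361433e+00, -2.15284562e-01]), 'joint_velocities': array([-1.94684565e-03, -2.27920150e-03, -2.93414822e-03,  3.67240085e-04,
        1.56266764e-03,  9.67626738e-05]), 'joint_efforts': array([ 3.25333487e-03, -4.49222302e+01, -2.31657279e+01, -1.72304699e-04,
        3.68338195e-03,  2.88526792e-05]), 'tool_pos': array([0.18529685, 0.5176706 , 0.30338608]), 'tool_rot': array([ 1.71056958e-01,  9.85260929e-01, -6.02454612e-04, -2.38246578e-04]), 'ft_force': array([ 0.73486567, -0.24502433,  0.45408915]), 'ft_torque': array([-0.01020336,  0.0022881 , -0.03217146]), 'gripper_force': 0.0, 'gripper_width': 0.08536509943202956}
```

View pics/scene0.png

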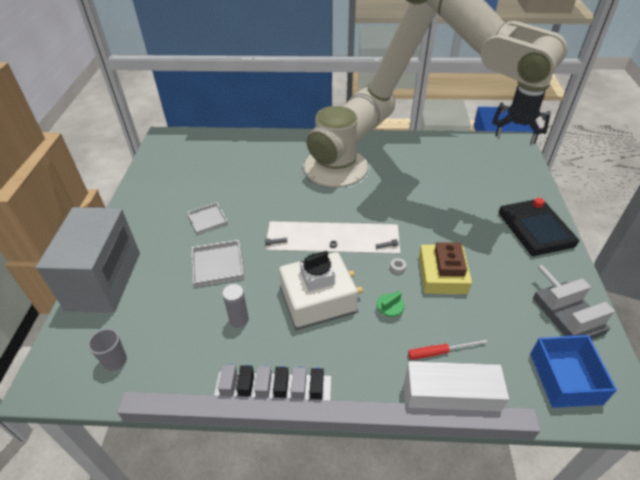

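View pics/top0.png

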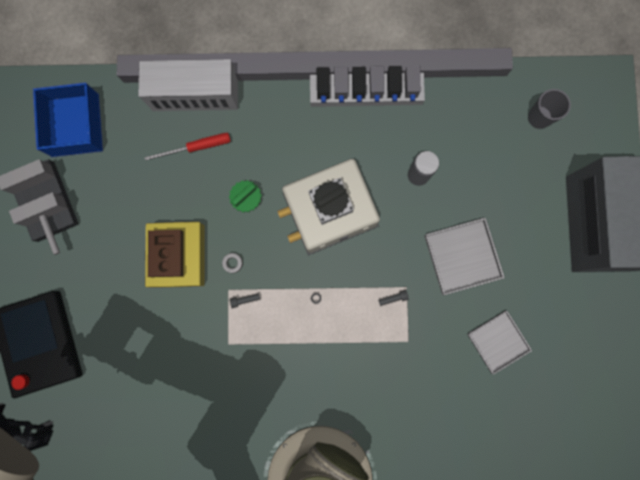

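The scene view shows the tank at about (318,288), the cap at (317,262), the big tray at (217,263) and the oil can at (236,305). In the top view the tank is at (331,203), the cap at (330,199), the big tray at (465,256), the oil can at (425,165) and a green decoy at (245,196). Next I'll measure these.

```bash
cat > h.py <<'E'
import numpy as np,cv2
from workcell import robot
def ray(n,u,v,z):
    c=robot.calibration(n);R,t=c["R"],c["t"]
    d=R.T@np.linalg.inv(c["mtx"])@[u,v,1.];o=-R.T@t
    return o+d*(z-o[2])/d[2]
def rect(n,m,z,roi):
    k=np.zeros_like(m);x0,y0,x1,y1=roi;k[y0:y1,x0:x1]=m[y0:y1,x0:x1]
    cs,_=cv2.findContours(k,cv2.RETR_EXTERNAL,cv2.CHAIN_APPROX_NONE);c=max(cs,key=cv2.contourArea)
    P=np.array([ray(n,*p[0],z)[:2] for p in c],np.float32)*1000
    r=cv2.minAreaRect(P);return r,cv2.boundingRect(c),cv2.contourArea(c)
E
python3 - <<'E'
from h import *
im=cv2.imread("pics/top0.png");hsv=cv2.cvtColor(im,cv2.COLOR_BGR2HSV);H,S,V=cv2.split(hsv)
for y,x in((175,331),(240,350),(187,318),(199,318),(199,330),(256,465),(256,415),(219,345)):print((x,y),hsv[y,x])
tank=cv2.inRange(hsv,(0,0,150),(60,90,255))
print("tank",rect("top",tank,.088,(270,150,390,260)))
cap=cv2.inRange(hsv,(0,0,0),(180,255,75))
print("cap",rect("top",cap,.147,(308,176,354,222)))
tr=cv2.inRange(hsv,(0,0,95),(180,50,255))
print("tray",rect("top",tr,.022,(418,210,510,300)))
print("oil",rect("top",tr,.12,(405,145,445,190)))
a=cv2.resize(im[150:260,270:390],None,fx=5,fy=5,interpolation=cv2.INTER_CUBIC)
s=cv2.imread("pics/scene0.png")[235:335,265:375]
s=cv2.convertScaleAbs(cv2.resize(s,None,fx=5,fy=5,interpolation=cv2.INTER_CUBIC),alpha=1)
a=np.clip(255*(a/255.)**.6,0,255).astype(np.uint8);cv2.imwrite("pics/c1.png",a)
E
```

```text
(331, 175) [ 23  23 190]
(350, 240) [ 75  28 108]
(318, 187) [  0   5 109]
(318, 199) [30 10 50]
(330, 199) [45 10 52]
(465, 256) [160   5 156]
(415, 256) [ 78  29 105]
(345, 219) [ 22  23 198]
tank (((588.1453247070312, -32.567039489746094), (146.53350830078125, 166.709228515625), 21.306846618652344), (283, 160, 96, 89), 5042.5)
cap (((590.8907470703125, -33.498016357421875), (66.86897277832031, 65.74622344970703), 89.07038116455078), (314, 182, 34, 33), 809.0)
tray (((482.4870910644531, -328.35272216796875), (206.8304901123047, 198.2602996826172), 89.06700897216797), (418, 210, 92, 90), 8099.0)
oil (((658.2247924804688, -230.79891967773438), (81.50627899169922, 94.76329040527344), 88.21285247802734), (405, 145, 40, 45), 1716.0)
```

View pics/c1.png

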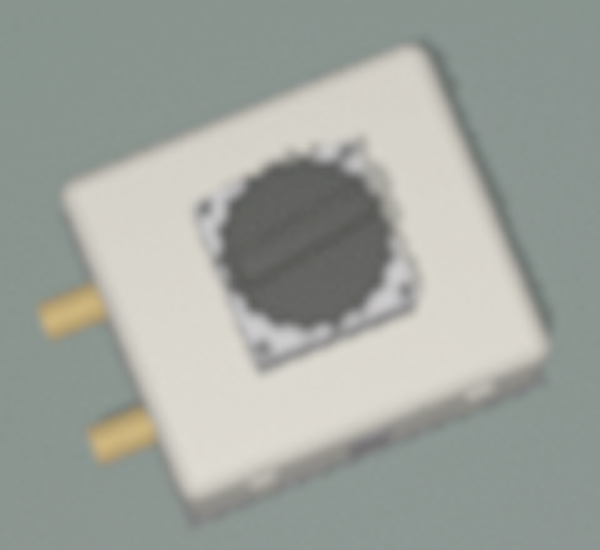

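The crop shows the tank edges tilted by about 22°, and the cap's bar running from (245,270) to (380,200). I'll refine the bar, neck, tray and oil can.

Run:
```python
from h import *
im=cv2.imread("pics/top0.png");hsv=cv2.cvtColor(im,cv2.COLOR_BGR2HSV)
tr=cv2.inRange(hsv,(0,0,120),(180,25,255))
k=np.zeros_like(tr);k[205:305,415:515]=tr[205:305,415:515]
k=cv2.morphologyEx(k,cv2.MORPH_CLOSE,np.ones((5,5)));print("tray",rect("top",k,.018,(415,205,515,305)))
o=cv2.inRange(hsv,(0,0,150),(180,40,255));print("oil top",rect("top",o,.12,(405,145,445,190)))
g=cv2.cvtColor(im,cv2.COLOR_BGR2GRAY).astype(np.float32)
# neck+cap: square outline vs ivory is weak; cap centroid
cap=cv2.inRange(hsv,(0,0,0),(180,255,75));k=np.zeros_like(cap);k[176:222,308:354]=cap[176:222,308:354]
cs,_=cv2.findContours(k,cv2.RETR_EXTERNAL,cv2.CHAIN_APPROX_NONE);c=max(cs,key=cv2.contourArea)
(u,v),r=cv2.minEnclosingCircle(c);print("circle",u,v,r,ray("top",u,v,.147),"M",cv2.minEnclosingCircle(c))
# bar edges: structure tensor within disc
gx=cv2.Sobel(g,cv2.CV_32F,1,0);gy=cv2.Sobel(g,cv2.CV_32F,0,1)
Y,X=np.mgrid[:480,:640]
for rr in(10,11,12):
    m=(X-u)**2+(Y-v)**2<rr*rr
    J=np.array([[ (gx*gx)[m].sum(),(gx*gy)[m].sum()],[(gx*gy)[m].sum(),(gy*gy)[m].sum()]]);w,e=np.linalg.eigh(J);d=e[:,0]
    p=ray("top",u+10*d[0],v+10*d[1],.16)-ray("top",u-10*d[0],v-10*d[1],.16);print("bar yaw",np.degrees(np.arctan2(p[1],p[0])),w)
print(g[190:210,320:342].astype(int))
s=cv2.imread("pics/scene0.png");h2=cv2.cvtColor(s,cv2.COLOR_BGR2HSV);m=cv2.inRange(h2,(0,0,0),(180,255,80))
k=np.zeros_like(m);k[245:280,295:340]=m[245:280,295:340];cs,_=cv2.findContours(k,cv2.RETR_EXTERNAL,cv2.CHAIN_APPROX_NONE);c=max(cs,key=cv2.contourArea);x,y,w,h=cv2.boundingRect(c);print(x,y,w,h)
c2=robot.calibration("scene")
pts=[np.array([.591+.035*np.cos(a),-.0335+.035*np.sin(a),.147]) for a in np.linspace(0,6.28,60)]
q=np.array([(lambda z:z[:2]/z[2])(c2["mtx"]@(c2["R"]@p+c2["t"])) for p in pts]);print("pred disc",q.min(0),q.max(0))
cv2.imwrite("pics/c2.png",np.hstack([cv2.resize(s[235:295,280:340],None,fx=6,fy=6,interpolation=cv2.INTER_CUBIC),cv2.resize(im[170:230,300:360],None,fx=6,fy=6,interpolation=cv2.INTER_CUBIC)]))
```

```text
tray (((478.73199462890625, -330.9328308105469), (139.69752502441406, 141.47610473632812), 14.931146621704102), (427, 218, 77, 77), 3838.0)
oil top (((668.64453125, -235.20654296875), (43.90325927734375, 42.6287841796875), 89.01634979248047), (416, 152, 22, 21), 333.5)
circle 330.5433654785156 198.3335723876953 16.944873809814453 [ 0.59009672 -0.03357684  0.147     ] M ((330.5433654785156, 198.3335723876953), 16.944873809814453)
bar yaw 118.794293853953 [ 2742.0854 64281.914 ]
bar yaw 118.37616411518874 [ 3208.8748 71797.125 ]
bar yaw 118.11191914326527 [ 4023.8926 78676.11  ]
[[50 51 52 51 53 52 52 52 52 52 51 51 51 48 48 48 50 51 50 51 51 53]
 [52 52 51 52 53 51 53 52 52 51 50 51 49 50 49 50 50 53 52 53 54 53]
 [52 51 52 53 52 50 54 51 50 49 49 50 49 49 52 51 52 52 53 53 53 51]
 [52 53 53 52 53 51 52 50 49 48 49 50 51 51 52 53 54 54 53 52 50 48]
 [53 50 53 52 52 50 49 48 48 49 50 52 51 53 53 53 53 52 52 50 47 47]
 [55 52 52 52 49 50 49 49 51 52 53 53 53 54 55 53 53 51 47 44 46 46]
 [52 51 51 48 49 49 49 52 51 52 54 54 54 55 54 51 49 48 46 46 47 50]
 [51 50 49 49 50 52 52 54 53 55 5
[... 244 characters left out ...]
[56 54 56 57 57 56 53 51 49 46 47 49 51 52 53 53 55 54 53 53 52 56]
 [57 57 57 57 55 53 50 47 47 47 49 51 53 54 55 53 53 54 54 55 55 54]
 [57 57 56 52 50 47 46 47 50 51 52 53 54 56 55 54 54 54 55 54 54 55]
 [55 53 50 50 47 48 50 51 52 54 55 55 55 55 54 55 54 54 54 54 55 55]
 [51 50 47 47 48 49 53 54 55 55 54 54 55 55 54 54 54 55 55 54 54 54]
 [46 47 48 48 51 52 54 55 55 55 55 55 55 56 55 55 56 55 55 54 55 56]
 [49 49 50 53 55 55 54 56 56 55 55 56 56 56 56 57 57 54 57 55 55 56]
 [49 53 52 55 54 55 55 55 56 55 54 55 55 54 55 55 54 56 56 54 56 54]
 [52 53 55 54 56 54 54 55 55 55 57 56 55 56 55 56 56 56 55 56 53 53]]
304 252 26 23
pred disc [301.96214232 252.81376916] [330.05384352 273.78084445]
```

View pics/c2.png

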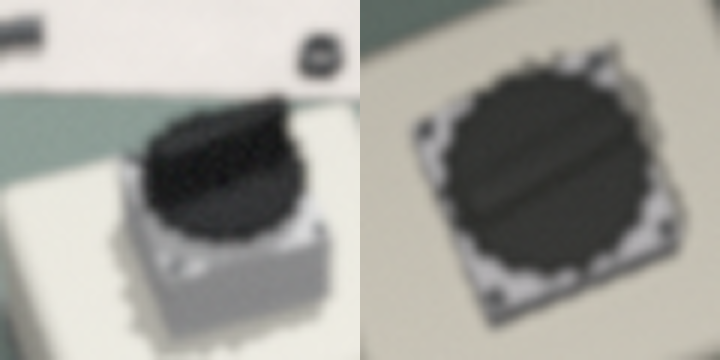

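Request:
arm_command([
  [-4.7,-3.2,0,3.5,0],
  [-4.7,-3.2,0,3.5,0],
  [-4.7,-3.2,0,3.5,0],
  [-4.7,-3.2,0,3.5,0],
  [-4.7,-3.2,0,3.5,0],
])

```text
clock: 0.72
tool_pos: [0.3701, 0.2634, 0.3038]
tool_rot: [0.348, 0.938, -0.0, -0.0]
ft_force: [0.7, 1.4, -0.2]
gripper_width: 0.0859
gripper_force: 0.0
```

```bash
cat >> h.py <<'E'
from scipy.spatial.transform import Rotation as Ro
def st(): 
    s=robot.read_state();M=Ro.from_quat(s["tool_rot"]).as_matrix()
    print("t",round(s["clock"],2),"p",s["tool_pos"].round(4),"yawy",round(np.degrees(np.arctan2(M[1,1],M[0,1])),2),"tilt",(M[:,2]*1000).round(1),"F",s["ft_force"].round(2),"T",s["ft_torque"].round(3),"w",round(s["gripper_width"],4),"q6",round(s["q"][5],3),"e6",round(s["joint_efforts"][5],3));return s,M
def go(p,yaw):
    s,M=st();d=M.T@(np.array(p)-s["tool_pos"])/.06
    y=np.degrees(np.arctan2(M[1,1],M[0,1]));print("move",d.round(3),"turn",round(((y-yaw+90)%180-90)/6,3))
E
python3 -c "
from h import *
go([.590,-.033,.30],28.5)"
```

```text
t 0.72 p [0.3701 0.2634 0.3038] yawy 49.31 tilt [-2.e-01 -0.e+00 -1.e+03] F [ 0.75  1.4  -0.23] T [ 0.002 -0.053 -0.015] w 0.0859 q6 -0.504 e6 1.477
move [-6.    -1.355  0.063] turn 3.468
```

Request:
arm_command([
  [-5.56,-1.26,0,3.47,0],
  [-5.56,-1.26,0,3.47,0],
  [-5.56,-1.26,0,3.47,0],
  [-5.56,-1.26,0,3.47,0],
  [-5.56,-1.26,0,3.47,0],
])

```text
clock: 1.35
tool_pos: [0.5562, 0.0121, 0.3037]
tool_rot: [0.512, 0.859, 0.0, -0.0]
ft_force: [0.2, 1.3, 0.5]
gripper_width: 0.0852
gripper_force: 0.0
```

Request:
arm_command([
  [0,0,0,0,0],
  [0,0,0,0,0],
  [0,0,0,0,0],
])

```text
clock: 1.72
tool_pos: [0.5547, 0.0151, 0.3041]
tool_rot: [0.511, 0.86, 0.0, -0.0]
ft_force: [-0.9, -0.8, -0.1]
gripper_width: 0.0859
gripper_force: 0.0
```

```bash
python3 -c "
from h import *
go([.590,-.033,.222],28.5)"
```

```text
t 1.73 p [0.5547 0.0151 0.3041] yawy 28.57 tilt [-2.e-01  1.e-01 -1.e+03] F [-0.9  -0.81 -0.07] T [ 0.035  0.011 -0.008] w 0.0859 q6 -0.685 e6 0.003
move [-0.986  0.133  1.368] turn 0.011
```

Request:
arm_command([
  [-0.99,0.13,0.5,0,0],
  [-0.99,0.13,0.9,0,0],
  [-0.99,0.13,1.1,0,0.3],
  [-0.99,0.13,1.36,0,0.5],
  [-0.99,0.13,1.36,0,0.5],
])

```text
clock: 2.35
tool_pos: [0.5901, -0.0336, 0.2219]
tool_rot: [0.511, 0.86, -0.0, -0.001]
ft_force: [-0.1, 0.4, 0.5]
gripper_width: 0.0425
gripper_force: 0.0
```

Run:
```python
from h import *
go([.590,-.033,.222],28.5)
for n in("top","scene"):cv2.imwrite(f"pics/{n}1.png",robot.read_camera(n)[:,:,::-1])
a=cv2.imread("pics/scene1.png")[200:300,260:380];b=cv2.imread("pics/top1.png")[150:250,270:390]
cv2.imwrite("pics/c3.png",np.hstack([cv2.resize(x,None,fx=3.3,fy=3.3,interpolation=cv2.INTER_CUBIC) for x in(a,b)]))
```

```text
t 2.35 p [ 0.5901 -0.0336  0.2219] yawy 28.54 tilt [-1.3e+00  4.0e-01 -1.0e+03] F [-0.07  0.37  0.52] T [ 0.014 -0.028 -0.012] w 0.0425 q6 -0.755 e6 0.002
move [ 0.01   0.004 -0.002] turn 0.007
```

View pics/c3.png

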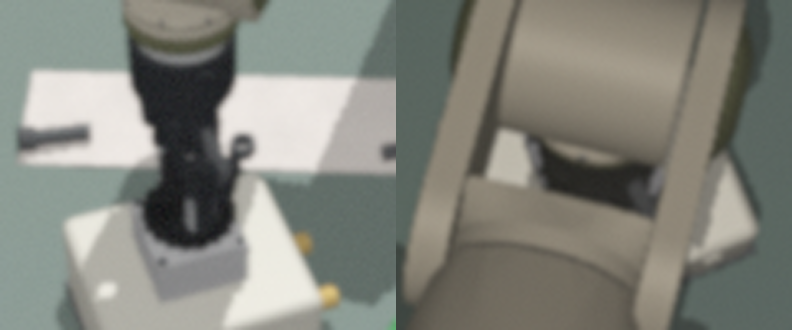

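The fingers are astride the bar with no contact force. I'll close them.

Request:
arm_command([
  [0,0,0,0,0.7],
  [0,0,0,0,0.85],
  [0,0,0,0,1],
  [0,0,0,0,1],
  [0,0,0,0,1],
], grip_force=40)

```text
clock: 3.08
tool_pos: [0.5906, -0.0346, 0.2226]
tool_rot: [0.511, 0.859, -0.0, 0.0]
ft_force: [-1.2, -1.4, 4.6]
gripper_width: 0.0132
gripper_force: 41.1
```

```bash
python3 -c "
from h import *
st()"
```

```text
t 3.08 p [ 0.5906 -0.0346  0.2226] yawy 28.48 tilt [ 5.e-01 -4.e-01 -1.e+03] F [-1.24 -1.39  4.6 ] T [-0.254  0.246  0.036] w 0.0132 q6 -0.755 e6 0.002
```

Request:
arm_command([
  [0,0,-0.01,-0.2,1],
  [0,0,-0.01,-0.4,1],
  [0,0,-0.01,-0.6,1],
  [0,0,-0.01,-0.8,1],
  [0,0,-0.01,-1.0,1],
])

```text
clock: 3.7
tool_pos: [0.5906, -0.0343, 0.223]
tool_rot: [0.465, 0.885, 0.0, 0.0]
ft_force: [0.6, 0.3, 3.8]
gripper_width: 0.0134
gripper_force: 41.1
```

```bash
python3 -c "
from h import *
st()"
```

```text
t 3.7 p [ 0.5906 -0.0343  0.223 ] yawy 34.56 tilt [ 5.e-01  2.e-01 -1.e+03] F [0.6  0.26 3.79] T [-0.021 -0.107 -0.042] w 0.0134 q6 -0.861 e6 0.218
```

Request:
arm_command([
  [0,0,-0.01,-0.25,1],
  [0,0,-0.01,-0.5,1],
  [0,0,-0.01,-0.7,1],
  [0,0,-0.01,-0.7,1],
  [0,0,-0.01,-0.7,1],
])

```text
clock: 4.32
tool_pos: [0.5904, -0.0344, 0.2231]
tool_rot: [0.433, 0.901, -0.0, -0.0]
ft_force: [0.8, 0.8, -3.6]
gripper_width: 0.0132
gripper_force: 40.0
```

```bash
python3 -c "
from h import *
st()"
```

```text
t 4.33 p [ 0.5904 -0.0344  0.2231] yawy 38.68 tilt [-8.e-01  3.e-01 -1.e+03] F [ 0.78  0.76 -3.61] T [ 0.081 -0.331  0.036] w 0.0132 q6 -0.933 e6 0.036
```

Request:
arm_command([
  [0,0,0.005,-0.1,1],
  [0,0,0.005,-0.2,1],
  [0,0,0.005,-0.3,1],
  [0,0,0.005,-0.4,1],
])

```text
clock: 4.82
tool_pos: [0.5904, -0.0344, 0.2231]
tool_rot: [0.414, 0.91, -0.0, -0.0]
ft_force: [-0.4, 0.0, -2.4]
gripper_width: 0.0132
gripper_force: 40.1
```

```bash
python3 -c "
from h import *
st()"
```

```text
t 4.83 p [ 0.5904 -0.0344  0.2231] yawy 41.12 tilt [-5.e-01  1.e-01 -1.e+03] F [-0.35  0.03 -2.37] T [ 0.1   -0.051 -0.095] w 0.0132 q6 -0.976 e6 0.04
```

Request:
arm_command([
  [0,0,0,-0.1,1],
  [0,0,0,-0.2,1],
  [0,0,0,-0.3,1],
  [0,0,0,-0.4,1],
])

```text
clock: 5.32
tool_pos: [0.5905, -0.0345, 0.2231]
tool_rot: [0.395, 0.919, -0.0, -0.0]
ft_force: [-0.2, -0.5, -3.5]
gripper_width: 0.0135
gripper_force: 39.9
```

```bash
python3 -c "
from h import *
st()"
```

```text
t 5.33 p [ 0.5905 -0.0345  0.2231] yawy 43.52 tilt [-3.e-01 -0.e+00 -1.e+03] F [-0.21 -0.51 -3.55] T [-0.045 -0.055 -0.12 ] w 0.0135 q6 -1.018 e6 0.026
```

Request:
arm_command([
  [0,0,0,-0.1,1],
  [0,0,0,-0.2,1],
  [0,0,0,-0.3,1],
  [0,0,0,-0.4,1],
])

```text
clock: 5.82
tool_pos: [0.5905, -0.0344, 0.2232]
tool_rot: [0.375, 0.927, -0.0, -0.0]
ft_force: [0.5, -0.3, -5.0]
gripper_width: 0.0127
gripper_force: 39.7
```

```bash
python3 -c "
from h import *
st()"
```

```text
t 5.83 p [ 0.5905 -0.0344  0.2232] yawy 45.92 tilt [-1.e-01  0.e+00 -1.e+03] F [ 0.46 -0.25 -5.04] T [-0.093 -0.106 -0.14 ] w 0.0127 q6 -1.06 e6 0.01
```

Request:
arm_command([
  [0,0,0.01,-0.1,1],
  [0,0,0.01,-0.2,1],
  [0,0,0.01,-0.3,1],
  [0,0,0.01,-0.4,1],
])

```text
clock: 6.32
tool_pos: [0.5907, -0.0345, 0.2231]
tool_rot: [0.356, 0.935, 0.0, 0.001]
ft_force: [-0.9, 0.2, 3.5]
gripper_width: 0.0132
gripper_force: 40.8
```

```bash
python3 -c "
from h import *
st()"
```

```text
t 6.33 p [ 0.5907 -0.0345  0.2231] yawy 48.32 tilt [ 1.1e+00 -3.0e-01 -1.0e+03] F [-0.85  0.24  3.49] T [ 0.039  0.049 -0.014] w 0.0132 q6 -1.102 e6 0.094
```

Request:
arm_command([
  [0,0,0,-0.1,1],
  [0,0,0,-0.2,1],
  [0,0,0,-0.3,1],
  [0,0,0,-0.4,1],
])

```text
clock: 6.82
tool_pos: [0.5907, -0.0345, 0.2228]
tool_rot: [0.336, 0.942, 0.0, 0.0]
ft_force: [0.6, -0.4, 3.5]
gripper_width: 0.0129
gripper_force: 41.1
```

```bash
python3 -c "
from h import *
st()"
```

```text
t 6.83 p [ 0.5907 -0.0345  0.2228] yawy 50.72 tilt [ 7.e-01 -2.e-01 -1.e+03] F [ 0.58 -0.42  3.53] T [-0.009 -0.146 -0.038] w 0.0129 q6 -1.143 e6 0.106
```

Request:
arm_command([
  [0,0,0,-0.1,1],
  [0,0,0,-0.2,1],
  [0,0,0,-0.3,1],
  [0,0,0,-0.4,1],
])

```text
clock: 7.32
tool_pos: [0.5906, -0.0344, 0.2227]
tool_rot: [0.316, 0.949, 0.0, 0.0]
ft_force: [1.4, 1.3, 5.5]
gripper_width: 0.013
gripper_force: 41.1
```

```bash
python3 -c "
from h import *
st()"
```

```text
t 7.33 p [ 0.5906 -0.0344  0.2227] yawy 53.12 tilt [ 5.e-01  2.e-01 -1.e+03] F [1.36 1.33 5.54] T [ 0.148 -0.277 -0.052] w 0.013 q6 -1.185 e6 0.06
```

Request:
arm_command([
  [0,0,-0.004,-0.1,1],
  [0,0,-0.004,-0.2,1],
  [0,0,-0.004,-0.3,1],
  [0,0,-0.004,-0.4,1],
])

```text
clock: 7.82
tool_pos: [0.5907, -0.0342, 0.2229]
tool_rot: [0.296, 0.955, 0.0, 0.0]
ft_force: [3.4, 4.1, 2.9]
gripper_width: 0.0133
gripper_force: 41.0
```

```bash
python3 -c "
from h import *
st()"
```

```text
t 7.83 p [ 0.5907 -0.0342  0.2229] yawy 55.52 tilt [ 6.e-01  6.e-01 -1.e+03] F [3.36 4.11 2.95] T [ 0.795 -0.781 -0.174] w 0.0133 q6 -1.227 e6 -0.032
```

Request:
arm_command([
  [0,0,0,-0.05,1],
  [0,0,0,-0.1,1],
  [0,0,0,-0.15,1],
  [0,0,0,-0.15,1],
])

```text
clock: 8.32
tool_pos: [0.5907, -0.034, 0.2228]
tool_rot: [0.289, 0.957, 0.001, 0.0]
ft_force: [3.8, 4.8, 3.3]
gripper_width: 0.0136
gripper_force: 41.0
```

```bash
python3 -c "
from h import *
st()"
```

```text
t 8.32 p [ 0.5907 -0.034   0.2228] yawy 56.4 tilt [ 7.e-01  1.e+00 -1.e+03] F [3.77 4.79 3.34] T [ 0.913 -0.867 -0.164] w 0.0136 q6 -1.243 e6 -0.185
```

Request:
arm_command([
  [0,0,0,-0.05,1],
  [0,0,0,-0.1,1],
  [0,0,0,-0.15,1],
  [0,0,0,-0.15,1],
])

```text
clock: 8.82
tool_pos: [0.5908, -0.0339, 0.2229]
tool_rot: [0.281, 0.96, 0.001, 0.0]
ft_force: [4.6, 5.2, 4.2]
gripper_width: 0.0131
gripper_force: 41.0
```

```bash
python3 -c "
from h import *
st()"
```

```text
t 8.82 p [ 0.5908 -0.0339  0.2229] yawy 57.31 tilt [ 9.0e-01  1.3e+00 -1.0e+03] F [4.55 5.21 4.21] T [ 1.013 -0.885 -0.234] w 0.0131 q6 -1.258 e6 -0.217
```

Request:
arm_command([
  [0,0,0,-0.05,1],
  [0,0,0,-0.1,1],
  [0,0,0,-0.15,1],
  [0,0,0,-0.15,1],
])

```text
clock: 9.32
tool_pos: [0.5908, -0.0338, 0.2229]
tool_rot: [0.274, 0.962, 0.001, 0.0]
ft_force: [4.3, 5.1, 3.4]
gripper_width: 0.0134
gripper_force: 41.0
```

```bash
python3 -c "
from h import *
st()"
```

```text
t 9.32 p [ 0.5908 -0.0338  0.2229] yawy 58.2 tilt [    1.1     1.4 -1000. ] F [4.29 5.06 3.39] T [ 1.063 -0.917 -0.256] w 0.0134 q6 -1.274 e6 -0.28
```

```bash
cat >> h.py <<'E'
def avg(n=8):
    a=[]
    for i in range(n):
        robot.read_camera("top");s=robot.read_state();a.append(np.r_[s["ft_force"],s["ft_torque"],s["joint_efforts"][5],s["tool_pos"][2]])
    a=np.array(a);print("avg",a.mean(0).round(4));print("sd",a.std(0).round(3))
E
python3 -c "
from h import *
avg();st()"
```

```text
avg [ 4.5626  5.6536  3.2473  1.0912 -0.9681 -0.2491 -0.2587  0.2229]
sd [0.411 0.457 0.476 0.027 0.023 0.029 0.002 0.   ]
t 9.72 p [ 0.5908 -0.0338  0.2229] yawy 58.2 tilt [    1.1     1.4 -1000. ] F [3.94 5.67 2.62] T [ 1.085 -0.975 -0.209] w 0.0134 q6 -1.274 e6 -0.258
```

Request:
arm_command([
  [0,0,0,-0.05,1],
  [0,0,0,-0.1,1],
  [0,0,0,-0.15,1],
  [0,0,0,-0.2,1],
  [0,0,0,-0.2,1],
])

```text
clock: 10.35
tool_pos: [0.5908, -0.0338, 0.2229]
tool_rot: [0.264, 0.965, 0.001, 0.0]
ft_force: [5.4, 6.1, 3.7]
gripper_width: 0.0135
gripper_force: 41.1
```

```bash
python3 -c "
from h import *
avg();st()"
```

```text
avg [ 5.0115  5.7164  3.1057  1.1519 -0.9992 -0.36   -0.3592  0.2229]
sd [0.394 0.717 0.343 0.018 0.027 0.024 0.002 0.   ]
t 10.75 p [ 0.5908 -0.0338  0.2229] yawy 59.38 tilt [    1.2     1.6 -1000. ] F [4.85 7.03 3.71] T [ 1.126 -0.965 -0.369] w 0.0134 q6 -1.295 e6 -0.358
```

Torque is steady at 0.36 N·m and the cap rested there more than 0.4 s. I'll back off a little, then press 6 mm.

Request:
arm_command([
  [0,0,0,0.3,1],
  [0,0,0,0.6,1],
  [0,0,0.04,0.8,1],
  [0,0,0.08,0.8,1],
  [0,0,0.105,0.8,1],
], grip_force=80)

```text
clock: 11.38
tool_pos: [0.5904, -0.0348, 0.2172]
tool_rot: [0.304, 0.953, -0.001, 0.0]
ft_force: [0.5, -0.9, 9.3]
gripper_width: 0.0125
gripper_force: 80.5
```

```bash
python3 -c "
from h import *
avg();st()"
```

```text
avg [-8.160e-02  3.598e-01  9.861e+00  1.630e-02  7.800e-03 -8.400e-03
  1.000e-04  2.173e-01]
sd [0.408 0.514 0.381 0.045 0.05  0.197 0.001 0.   ]
t 11.78 p [ 0.5904 -0.0349  0.2174] yawy 54.61 tilt [ 4.0e-01 -1.4e+00 -1.0e+03] F [-0.16  0.24  9.54] T [-0.054  0.067 -0.2  ] w 0.0126 q6 -1.211 e6 0.001
```

Request:
arm_command([
  [0,0,0.014,0,1],
  [0,0,0.014,0,1],
  [0,0,0.014,0,1],
])

```text
clock: 12.15
tool_pos: [0.5924, -0.0356, 0.2177]
tool_rot: [0.304, 0.953, -0.0, 0.004]
ft_force: [9.3, -4.9, 11.6]
gripper_width: 0.0126
gripper_force: 96.7
```

```bash
python3 -c "
from h import *
avg();st()"
```

```text
avg [ 9.4843 -3.8248 12.114  -0.6232 -1.8595 -0.06   -0.042   0.218 ]
sd [1.539 1.544 0.625 0.21  0.424 0.11  0.029 0.   ]
t 12.55 p [ 0.5927 -0.0359  0.2181] yawy 54.57 tilt [    9.    -4. -1000.] F [10.7  -3.22 11.66] T [-0.56  -1.622 -0.027] w 0.0123 q6 -1.211 e6 -0.067
```

Run:
```python
from h import *
for i in range(5):
    s,M=st(); print(s["q"].round(4),s["joint_efforts"].round(2),s["gripper_force"]); im=robot.read_camera("scene")
cv2.imwrite("pics/c4.png",cv2.resize(im[190:310,250:390,::-1],None,fx=5,fy=5,interpolation=cv2.INTER_CUBIC))
```

```text
t 12.55 p [ 0.5927 -0.0359  0.2181] yawy 54.57 tilt [    9.    -4. -1000.] F [10.7  -3.22 11.66] T [-0.56  -1.622 -0.027] w 0.0123 q6 -1.211 e6 -0.067
[-0.2592  0.5248  1.3131 -0.0016  1.294  -1.2112] [  1.79 -43.86 -13.11   0.17   2.57  -0.07] 97.62238964438438
t 12.6 p [ 0.5927 -0.0359  0.2181] yawy 54.57 tilt [    8.9    -4.  -1000. ] F [ 9.74 -3.53 12.07] T [-0.582 -1.594 -0.053] w 0.0124 q6 -1.211 e6 -0.067
[-0.2592  0.5248  1.3131 -0.0016  1.294  -1.2112] [  1.79 -43.86 -13.11   0.17   2.57  -0.07] 97.62269301339984
t 12.65 p [ 0.5927 -0.0359  0.2181] yawy 54.57 tilt [    9.    -4. -1000.] F [ 9.18 -3.96 12.37] T [-0.569 -1.671 -0.078] w 0.0123 q6 -1.211 e6 -0.067
[-0.2592  0.5248  1.3131 -0.0016  1.294  -1.2112] [  1.78 -43.86 -13.11   0.17   2.57  -0.07] 97.62318128719926
t 12.7 p [ 0.5927 -0.0359  0.2181] yawy 54.57 tilt [    9.1    -4.  -1000. ] F [ 9.64 -3.17 12.28] T [-0.566 -1.643 -0.035] w 0.0126 q6 -1.211 e6 -0.068
[-0.2592  0.5247  1.3131 -0.0016  1.294  -1.2112] [  1.78 -43.86 -13.11   0.17   2.57  -0.07] 97.62304393574595
t 12.75 p [ 0.5927 -0.0359  0.2181] yawy 54.57 tilt [    9.    -4. -1000.] F [ 8.97 -3.86 12.31] T [-0.526 -1.664 -0.098] w 0.0125 q6 -1.211 e6 -0.068
[-0.2592  0.5248  1.3131 -0.0016  1.294  -1.2112] [  1.79 -43.86 -13.11   0.17   2.57  -0.07] 97.6227804645896
```

View pics/c4.png

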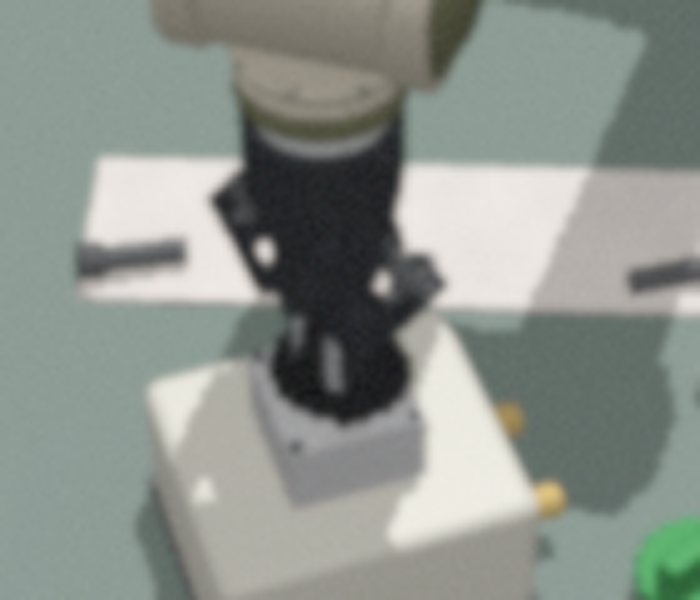

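The view shows the gripper tilted slightly, by about 10 mrad, since the 80 N grip; the cap is still seated in the neck. The load looks squirmy, so I'll return to 40 N and re-check.

Request:
arm_command([
  [0,0,0,0,1],
  [0,0,0,0,1],
  [0,0,0,0,1],
], grip_force=40)

```text
clock: 13.18
tool_pos: [0.5927, -0.0359, 0.2181]
tool_rot: [0.304, 0.953, -0.001, 0.005]
ft_force: [9.5, -3.6, 12.5]
gripper_width: 0.0121
gripper_force: 97.6
```

```bash
python3 -c "
from h import *
avg();s,M=st();print(s['q'].round(4),s['gripper_force'])"
```

```text
avg [ 9.5438 -3.6713 11.9205 -0.5618 -1.6561 -0.0601 -0.0677  0.2181]
sd [0.398 0.282 0.338 0.029 0.038 0.025 0.    0.   ]
t 13.57 p [ 0.5927 -0.0359  0.2181] yawy 54.57 tilt [    9.    -4. -1000.] F [ 9.7  -3.82 12.04] T [-0.626 -1.627 -0.006] w 0.0128 q6 -1.211 e6 -0.068
[-0.2592  0.5248  1.3131 -0.0016  1.294  -1.2113] 97.62291664257646
```

Request:
arm_command([
  [0,0,-0.04,0,1],
  [0,0,-0.08,0,1],
  [0,0,-0.11,0,1],
  [0,0,-0.11,0,1],
])

```text
clock: 14.08
tool_pos: [0.5926, -0.036, 0.2198]
tool_rot: [0.304, 0.953, -0.0, 0.002]
ft_force: [20.7, -6.2, -21.7]
gripper_width: 0.0126
gripper_force: 91.6
```

```bash
python3 -c "
from h import *
s,M=st();print(s['q'].round(4),s['gripper_force'])"
```

```text
t 14.07 p [ 0.5926 -0.036   0.2198] yawy 54.55 tilt [    3.9    -2.2 -1000. ] F [ 20.69  -6.17 -21.68] T [-0.89  -3.746 -0.   ] w 0.0126 q6 -1.211 e6 -0.005
[-2.5960e-01  5.2460e-01  1.3080e+00 -1.2000e-03  1.3046e+00 -1.2113e+00] 91.55605332925916
```

Request:
arm_command([
  [0,0,0.02,0,1],
  [0,0,0.04,0,1],
  [0,0,0.045,0,1],
  [0,0,0.045,0,1],
])

```text
clock: 14.58
tool_pos: [0.5926, -0.0359, 0.2194]
tool_rot: [0.304, 0.953, -0.001, 0.003]
ft_force: [15.6, -4.7, -4.9]
gripper_width: 0.0126
gripper_force: 94.2
```

```bash
python3 -c "
from h import *
s,M=st();print(s['q'].round(4),s['gripper_force'])"
```

```text
t 14.57 p [ 0.5926 -0.0359  0.2194] yawy 54.56 tilt [    6.1    -3.  -1000. ] F [15.61 -4.75 -4.86] T [-0.727 -2.717  0.03 ] w 0.0126 q6 -1.211 e6 -0.002
[-0.2594  0.5243  1.3099 -0.0014  1.3007 -1.2113] 94.19112928211689
```

Request:
arm_command([
  [0,0,0,0,0.8],
  [0,0,0,0,0.7],
  [0,0,0,0,0.6],
  [0,0,0,0,0.6],
])

```text
clock: 15.08
tool_pos: [0.5902, -0.0344, 0.2194]
tool_rot: [0.304, 0.953, -0.0, -0.0]
ft_force: [-0.1, -0.4, 0.6]
gripper_width: 0.034
gripper_force: 0.0
```

```bash
python3 -c "
from h import *
avg(4);s,M=st();print(s['q'].round(4),s['gripper_force'])"
```

```text
avg [ 0.0321 -0.1305  0.2357 -0.003   0.0089 -0.0193 -0.0007  0.2196]
sd [0.365 0.24  0.167 0.02  0.012 0.019 0.    0.   ]
t 15.28 p [ 0.5904 -0.0344  0.2196] yawy 54.59 tilt [-2.e-01 -0.e+00 -1.e+03] F [-0.54 -0.02  0.15] T [0.021 0.007 0.001] w 0.0341 q6 -1.211 e6 -0.0
[-2.5820e-01  5.2240e-01  1.3128e+00 -1.0000e-04  1.3067e+00 -1.2109e+00] 0.0
```

Request:
arm_command([
  [0,0,-0.7,0,0.6],
  [0,0,-1.3,0,0.6],
  [1.93,2.72,-1.3,0,0.6],
  [1.93,2.72,-1.3,0,0.6],
  [1.93,2.72,-1.3,0,0.6],
])

```text
clock: 15.9
tool_pos: [0.5904, 0.1548, 0.2978]
tool_rot: [0.304, 0.953, 0.0, 0.0]
ft_force: [1.6, -0.8, 0.0]
gripper_width: 0.034
gripper_force: 0.0
```

Run:
```python
from h import *
st();t=robot.read_camera("top")[:,:,::-1];s=robot.read_camera("scene")[:,:,::-1]
cv2.imwrite("pics/top2.png",t);cv2.imwrite("pics/scene2.png",s)
f=lambda i:cv2.resize(i,None,fx=6,fy=6,interpolation=cv2.INTER_CUBIC)
a=np.hstack([f(s[235:295,280:340]),f(t[170:230,300:360])]);cv2.imwrite("pics/c5.png",(255*(a.clip(0,255)/255.)**.7).astype(np.uint8))
g=cv2.cvtColor(np.ascontiguousarray(t),cv2.COLOR_BGR2GRAY).astype(np.float32);hsv=cv2.cvtColor(np.ascontiguousarray(t),cv2.COLOR_BGR2HSV)
cap=cv2.inRange(hsv,(0,0,0),(180,255,75));k=np.zeros_like(cap);k[176:222,308:354]=cap[176:222,308:354]
cs,_=cv2.findContours(k,cv2.RETR_EXTERNAL,cv2.CHAIN_APPROX_NONE);c=max(cs,key=cv2.contourArea)
(u,v),r=cv2.minEnclosingCircle(c);print(u,v,r,ray("top",u,v,.147))
gx=cv2.Sobel(g,cv2.CV_32F,1,0);gy=cv2.Sobel(g,cv2.CV_32F,0,1);Y,X=np.mgrid[:480,:640]
for rr in(10,11,12):
    m=(X-u)**2+(Y-v)**2<rr*rr
    J=np.array([[ (gx*gx)[m].sum(),(gx*gy)[m].sum()],[(gx*gy)[m].sum(),(gy*gy)[m].sum()]]);w,e=np.linalg.eigh(J);d=e[:,0]
    p=ray("top",u+10*d[0],v+10*d[1],.16)-ray("top",u-10*d[0],v-10*d[1],.16);print("bar yaw",np.degrees(np.arctan2(p[1],p[0])),w)
```

```text
t 15.9 p [0.5904 0.1548 0.2978] yawy 54.55 tilt [ 2.e-01 -0.e+00 -1.e+03] F [ 1.58 -0.84  0.02] T [-0.019 -0.    -0.025] w 0.034 q6 -0.889 e6 -1.115
330.2331237792969 200.83724975585938 17.253572463989258 [ 0.58496728 -0.03286464  0.147     ]
bar yaw -33.02348217376726 [ 2026.873 77723.125]
bar yaw -33.264609603579785 [ 2542.9788 85593.02  ]
bar yaw -33.445508736690414 [ 3368.3167 94651.68  ]
```

View pics/c5.png

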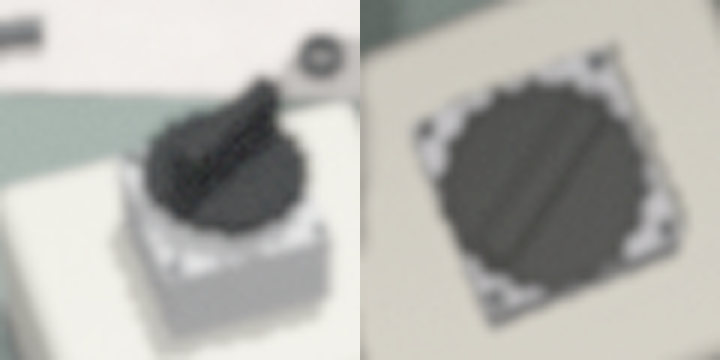

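The cap now sits about 15 crop px (2.5 px) lower in the top view than before, disc centre (330.2,200.8) against (330.5,198.3), so it shifted or tilted. I'll quantify that by comparing both views.

Run:
```python
from h import *
def prof(img,p0,p1):
    n=200;q=np.linspace(0,1,n)[:,None]*(np.array(p1)-p0)+p0
    g=cv2.cvtColor(img,cv2.COLOR_BGR2GRAY).astype(np.float32)
    return cv2.remap(g,q[:,0].astype(np.float32)[None],q[:,1].astype(np.float32)[None],cv2.INTER_LINEAR)[0],q
def edge(img,c,ang,r0,r1):
    d=np.array([np.cos(ang),np.sin(ang)]);v,q=prof(img,np.array(c)+d*r0,np.array(c)+d*r1)
    lo=v[:40].mean(); hi=np.percentile(v,85)
    i=np.argmax(v>(lo+hi)/2);return q[i]
for k in(0,2):
    t=cv2.imread(f"pics/top{k}.png");s=cv2.imread(f"pics/scene{k}.png")
    c=(330.4,199.6);E=np.array([edge(t,c,a,11,23) for a in np.linspace(0,2*np.pi,72,endpoint=False)],np.float32)
    e=cv2.fitEllipse(E);print("top",k,np.round(e[0],2),np.round(e[1],2))
    E=np.array([edge(s,(317.3,264),a,4,20) for a in np.linspace(np.radians(-10),np.radians(190),50)],np.float32)
    print("scene",k,"L",E[:,0].min(),"R",E[:,0].max(),"B",E[:,1].max())
def proj(n,p):
    c=robot.calibration(n);z=c["mtx"]@(c["R"]@p+c["t"]);return z[:2]/z[2]
for nm,o,tl in(("nom",(.590,-.0345,.118),0),("shift-5",(.5858,-.0315,.118),0),("shift-5 down6",(.5858,-.0315,.112),0),("tilt-.15",(.590,-.0345,.116),-.15)):
    b=np.array([np.cos(np.radians(-34.5)),np.sin(np.radians(-34.5)),0]);w=np.cross([0,0,1],b);M=Ro.from_rotvec(w*tl).as_matrix()
    L=lambda x:np.array(o)+M@np.array(x)
    A=np.linspace(0,2*np.pi,90)
    for n in("top","scene"):
        D=np.array([proj(n,L(b*.035*np.cos(a)+w*.035*np.sin(a)+[0,0,.029])) for a in A],np.float32)
        print(nm,n,"c",np.round(cv2.fitEllipse(D)[0],2),"sz",np.round(cv2.fitEllipse(D)[1],1),"L",D[:,0].min().round(1),"R",D[:,0].max().round(1),"B",D[:,1].max().round(1),"ends",[proj(n,L(b*q+[0,0,.057])).round(1) for q in(-.031,.031)])
```

```text
top 0 [330.63 198.38] [35.15 35.19]
scene 0 L 303.08472 R 330.54547 B 275.2167
top 2 [330.43 200.57] [35.26 35.79]
scene 2 L 303.4046 R 330.86087 B 274.29272
nom top c [331.   198.43] sz [34.1 34.6] L 313.7 R 348.3 B 215.5 ends [array([322.4, 208.7]), array([339.7, 183. ])]
nom scene c [315.63 262.99] sz [20.9 28.1] L 301.6 R 329.7 B 273.5 ends [array([323. , 247.8]), array([307.6, 262.7])]
shift-5 top c [329.56 200.5 ] sz [34.1 34.6] L 312.3 R 346.8 B 217.6 ends [array([320.9, 210.9]), array([338.3, 185.1])]
shift-5 scene c [316.92 261.77] sz [20.8 28. ] L 302.9 R 330.9 B 272.2 ends [array([324.3, 246.6]), array([308.9, 261.5])]
shift-5 down6 top c [329.55 201.02] sz [33.9 34.4] L 312.4 R 346.7 B 218.0 ends [array([320.9, 211.3]), array([338.2, 185.7])]
shift-5 down6 scene c [316.96 263.37] sz [20.8 27.9] L 303.0 R 330.9 B 273.8 ends [array([324.3, 248.3]), array([309. , 263.1])]
tilt-.15 top c [329.86 200.33] sz [34.4 34.6] L 312.7 R 347.1 B 217.6 ends [array([320.1, 212.7]), array([337.3, 186.4])]
tilt-.15 scene c [316.68 262.57] sz [18.4 28. ] L 302.7 R 330.6 B 271.8 ends [array([325. , 247.9]), array([309.8, 260. ])]
```

```bash
python3 -c "
from h import *
go([.586,-.034,.25],56)"
```

```text
t 16.0 p [0.5898 0.1585 0.2976] yawy 54.95 tilt [-1.0e-01  1.3e+00 -1.0e+03] F [-0.06 -0.71 -0.5 ] T [-0.003 -0.033 -0.014] w 0.034 q6 -0.891 e6 0.705
move [-1.792 -2.663  0.789] turn -0.176
```

Request:
arm_command([
  [-1.79,-2.66,0,-0.2,0.6],
  [-1.79,-2.66,0,-0.2,0.6],
  [-1.79,-2.66,0,-0.2,0.6],
  [-1.79,-2.66,0.4,-0.2,0.6],
  [-1.79,-2.66,0.5,-0.2,0.6],
])

```text
clock: 16.62
tool_pos: [0.5852, -0.0402, 0.2664]
tool_rot: [0.295, 0.955, -0.0, -0.001]
ft_force: [0.1, -0.0, 1.0]
gripper_width: 0.034
gripper_force: 0.0
```

Request:
arm_command([
  [0,0,0,0,0.6],
  [0,0,0,0,0.6],
])

```text
clock: 16.88
tool_pos: [0.586, -0.0385, 0.2685]
tool_rot: [0.294, 0.956, 0.0, 0.001]
ft_force: [0.9, 0.0, 0.6]
gripper_width: 0.0341
gripper_force: 0.0
```

```bash
python3 -c "
from h import *
go([.586,-.034,.223],56)"
```

```text
t 16.88 p [ 0.586  -0.0385  0.2685] yawy 55.86 tilt [ 1.4e+00 -4.0e-01 -1.0e+03] F [0.85 0.02 0.61] T [-0.013 -0.039  0.017] w 0.0341 q6 -1.242 e6 0.001
move [0.043 0.062 0.758] turn -0.024
```

Request:
arm_command([
  [0.04,0.06,0.5,0,0.6],
  [0.04,0.06,0.75,0,0.6],
  [0.04,0.06,0.75,0,0.8],
  [0.04,0.06,0.75,0,0.85],
  [0.04,0.06,0.75,0,1],
], grip_force=30)

```text
clock: 17.5
tool_pos: [0.5862, -0.0343, 0.2229]
tool_rot: [0.294, 0.956, 0.001, 0.0]
ft_force: [3.7, 3.7, -6.6]
gripper_width: 0.0132
gripper_force: 29.1
```

Request:
arm_command([
  [0,0,0,0,1],
  [0,0,0,0,1],
])

```text
clock: 17.75
tool_pos: [0.5862, -0.0343, 0.2229]
tool_rot: [0.294, 0.956, 0.001, 0.0]
ft_force: [3.4, 4.7, -6.6]
gripper_width: 0.0135
gripper_force: 29.1
```

```bash
python3 -c "
from h import *
s,M=st();avg(5);print(s['gripper_force'])"
```

```text
t 17.75 p [ 0.5862 -0.0343  0.2229] yawy 55.8 tilt [    1.3     1.3 -1000. ] F [ 3.36  4.72 -6.65] T [ 0.865 -0.677  0.052] w 0.0135 q6 -1.235 e6 0.025
avg [ 3.2171  4.5727 -6.8565  0.8356 -0.7198  0.025   0.0253  0.2229]
sd [0.475 0.456 0.505 0.014 0.012 0.035 0.    0.   ]
29.128080010414124
```

Request:
arm_command([
  [-0.01,0.015,0.008,0.2,1],
  [-0.02,0.03,0.008,0.4,1],
  [-0.035,0.04,0.008,0.6,1],
  [-0.05,0.047,0.008,0.8,1],
  [-0.05,0.047,0.008,0.8,1],
], grip_force=40)

```text
clock: 18.62
tool_pos: [0.5899, -0.0345, 0.2231]
tool_rot: [0.334, 0.942, -0.0, 0.001]
ft_force: [-2.9, 0.7, 5.1]
gripper_width: 0.0132
gripper_force: 43.1
```

```bash
python3 -c "
from h import *
s,M=st();avg(5);print(s['gripper_force'])"
```

```text
t 18.62 p [ 0.5899 -0.0345  0.2231] yawy 50.95 tilt [ 9.e-01 -8.e-01 -1.e+03] F [-2.88  0.74  5.14] T [0.165 0.743 0.013] w 0.0132 q6 -1.148 e6 0.128
avg [-3.9307e+00  1.0729e+00  6.1121e+00  1.4550e-01  7.9300e-01  5.3000e-03
  2.3200e-02  2.2300e-01]
sd [0.567 0.421 0.443 0.028 0.021 0.018 0.019 0.   ]
43.149399161338806
```

Request:
arm_command([
  [0,0,0.015,0,1],
  [0,0,0.03,0,1],
  [0,0,0.045,0,1],
  [0,0,0.045,0,1],
])

```text
clock: 19.38
tool_pos: [0.5899, -0.0345, 0.2206]
tool_rot: [0.334, 0.943, -0.0, 0.001]
ft_force: [-4.7, -0.0, 8.2]
gripper_width: 0.0135
gripper_force: 43.5
```

```bash
python3 -c "
from h import *
s,M=st();avg(5);print(s['gripper_force']);st()"
```

```text
t 19.38 p [ 0.5899 -0.0345  0.2206] yawy 50.98 tilt [ 1.3e+00 -9.0e-01 -1.0e+03] F [-4.69 -0.05  8.18] T [0.217 0.882 0.053] w 0.0135 q6 -1.148 e6 0.012
avg [-4.2318  0.6044  7.9994  0.1822  0.9163  0.015   0.012   0.2206]
sd [0.304 0.453 0.53  0.018 0.035 0.041 0.    0.   ]
43.531123995780945
t 19.62 p [ 0.5899 -0.0345  0.2206] yawy 50.98 tilt [ 1.4e+00 -9.0e-01 -1.0e+03] F [-4.52  0.2   8.86] T [0.166 0.921 0.096] w 0.0133 q6 -1.148 e6 0.012
```

Request:
arm_command([
  [0,0,0.015,0,1],
  [0,0,0.03,0,1],
  [0,0,0.045,0,1],
  [0,0,0.055,0,1],
  [0,0,0.055,0,1],
])

```text
clock: 20.25
tool_pos: [0.5903, -0.0345, 0.2185]
tool_rot: [0.334, 0.943, 0.0, 0.002]
ft_force: [-4.0, 1.0, 14.9]
gripper_width: 0.0133
gripper_force: 44.6
```

```bash
python3 -c "
from h import *
s,M=st();avg(5);print(s['gripper_force']);st()"
```

```text
t 20.25 p [ 0.5903 -0.0345  0.2185] yawy 50.99 tilt [    3.9    -1.2 -1000. ] F [-4.    1.   14.88] T [0.383 0.99  0.066] w 0.0133 q6 -1.148 e6 0.047
avg [-4.4879  1.5784 14.8687  0.3926  1.0562  0.0182  0.0468  0.2185]
sd [0.775 0.2   0.406 0.016 0.015 0.014 0.    0.   ]
44.57629680633545
t 20.5 p [ 0.5903 -0.0345  0.2185] yawy 50.98 tilt [    3.8    -1.2 -1000. ] F [-4.86  1.27 14.77] T [0.4   1.062 0.017] w 0.0131 q6 -1.148 e6 0.047
```

The press became stiff at about 4 mm, so the cap is probably off-centre in the neck. I'll ease off, release and look.

Request:
arm_command([
  [0,0,-0.05,0,1],
  [0,0,-0.095,0,1],
  [0,0,-0.1,0,0.85],
  [0,0,-0.1,0,0.6],
  [0,0,-0.1,0,0.55],
])

```text
clock: 21.12
tool_pos: [0.5899, -0.0345, 0.2218]
tool_rot: [0.334, 0.943, -0.0, -0.0]
ft_force: [-0.5, 0.6, -0.2]
gripper_width: 0.0384
gripper_force: 0.0
```

Request:
arm_command([
  [0,0,-0.7,0,0.5],
  [0,0,-1.3,0,0.5],
  [1.6,2.8,-1.3,0,0.5],
  [1.6,2.8,-1.3,0,0.5],
  [1.6,2.8,-1.3,0,0.5],
])

```text
clock: 21.75
tool_pos: [0.6203, 0.1525, 0.3]
tool_rot: [0.334, 0.942, -0.0, 0.0]
ft_force: [0.2, -0.9, 0.5]
gripper_width: 0.0424
gripper_force: 0.0
```

```bash
cat >> h.py <<'E'
def edge(img,c,ang,r0,r1):
    g=cv2.cvtColor(img,cv2.COLOR_BGR2GRAY).astype(np.float32);d=np.array([np.cos(ang),np.sin(ang)])
    q=(np.array(c)+d*np.linspace(r0,r1,200)[:,None]).astype(np.float32);v=cv2.remap(g,q[:,0][None],q[:,1][None],cv2.INTER_LINEAR)[0]
    return q[np.argmax(v>(v[:40].mean()+np.percentile(v,85))/2)]
def look(k):
    for n in("top","scene"):cv2.imwrite(f"pics/{n}{k}.png",robot.read_camera(n)[:,:,::-1])
    meas(k)
def meas(k):
    t=cv2.imread(f"pics/top{k}.png");s=cv2.imread(f"pics/scene{k}.png")
    E=np.array([edge(t,(330.4,199.6),a,11,23) for a in np.linspace(0,2*np.pi,72,endpoint=False)],np.float32)
    (u,v),z,_=cv2.fitEllipse(E);print("top",k,round(u,2),round(v,2),np.round(z,2),ray("top",u,v,.147).round(4))
    E=np.array([edge(s,(317.3,264),a,4,20) for a in np.linspace(np.radians(-10),np.radians(190),50)],np.float32)
    print("scene L",E[:,0].min(),"R",E[:,0].max(),"B",E[:,1].max())
    g=cv2.cvtColor(t,cv2.COLOR_BGR2GRAY).astype(np.float32);gx=cv2.Sobel(g,cv2.CV_32F,1,0);gy=cv2.Sobel(g,cv2.CV_32F,0,1);Y,X=np.mgrid[:480,:640]
    m=(X-u)**2+(Y-v)**2<121;J=np.cov(np.array([gx[m],gy[m]]),bias=True);w,e=np.linalg.eigh(J);d=e[:,0]
    p=ray("top",u+10*d[0],v+10*d[1],.16)-ray("top",u-10*d[0],v-10*d[1],.16);print("bar yaw",np.degrees(np.arctan2(p[1],p[0])))
    # neck square: bright aluminium+cap region edges, found as strongest edge along rays normal to each side
    return g
E
python3 - <<'E'
from h import *
st();look(3);meas(0);meas(2)
t=cv2.imread("pics/top3.png")[170:230,300:360];s=cv2.imread("pics/scene3.png")[235:295,280:340]
# corner screws of the neck (dark dots) at z=.130 and saturation edge map
sat=cv2.cvtColor(t,cv2.COLOR_BGR2HSV)[:,:,1];f=lambda i:cv2.resize(i,None,fx=6,fy=6,interpolation=cv2.INTER_CUBIC)
cv2.imwrite("pics/c6.png",np.hstack([f(t),f(cv2.cvtColor(cv2.convertScaleAbs(sat,alpha=5),cv2.COLOR_GRAY2BGR))]))
E
```

```text
t 21.75 p [0.6203 0.1525 0.3   ] yawy 50.95 tilt [ 1.e-01 -2.e-01 -1.e+03] F [ 0.2  -0.92  0.49] T [ 0.04  -0.039  0.026] w 0.0424 q6 -0.833 e6 -1.044
top 3 331.86 198.49 [34.72 36.02] [ 0.5897 -0.0362  0.147 ]
scene L 301.49734 R 329.58652 B 275.13757
bar yaw -38.625495531964845
top 0 330.63 198.38 [35.15 35.19] [ 0.59   -0.0337  0.147 ]
scene L 303.08472 R 330.54547 B 275.2167
bar yaw 118.66525829728403
top 2 330.43 200.57 [35.26 35.79] [ 0.5855 -0.0333  0.147 ]
scene L 303.4046 R 330.86087 B 274.29272
bar yaw -33.06843213059503
```

View pics/c6.png

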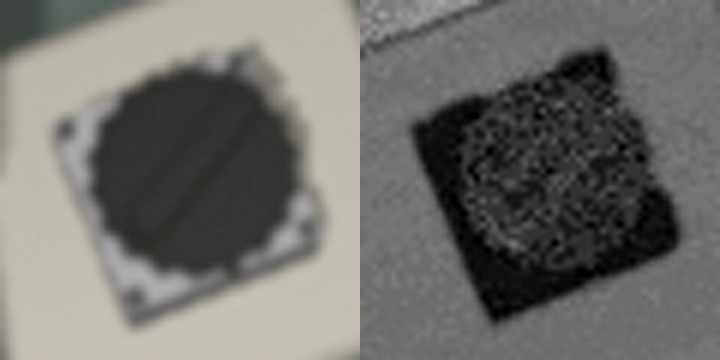

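The top view has the cap at (331.9,198.5), about 2.5 mm off in −y, with its yaw matching the tool. I'll regrip deeper, with the fingertips close to the disc so they press on it directly.

```bash
python3 -c "
from h import *
robot.read_camera('top');robot.read_camera('top');go([.5897,-.036,.25],51.2)"
```

```text
t 21.95 p [0.62   0.1517 0.2995] yawy 51.1 tilt [-6.e-01 -4.e-01 -1.e+03] F [ 0.19 -0.39 -0.32] T [-0.051 -0.004 -0.001] w 0.0426 q6 -0.837 e6 0.08
move [-1.572 -2.751  0.827] turn -0.017
```

Request:
arm_command([
  [-1.57,-2.75,0,0,0.5],
  [-1.57,-2.75,0,0,0.5],
  [-1.57,-2.75,0,0,0.5],
  [-1.57,-2.75,0.5,0,0.5],
  [-1.57,-2.75,0.8,0,0.5],
])

```text
clock: 22.58
tool_pos: [0.5885, -0.0394, 0.251]
tool_rot: [0.336, 0.942, -0.0, -0.001]
ft_force: [0.7, -0.0, 0.3]
gripper_width: 0.0425
gripper_force: 0.0
```

Request:
arm_command([
  [0,0,0,0,0.5],
  [0,0,0,0,0.5],
])

```text
clock: 22.82
tool_pos: [0.5895, -0.0374, 0.2531]
tool_rot: [0.334, 0.942, -0.0, 0.001]
ft_force: [0.1, 0.3, 0.2]
gripper_width: 0.0426
gripper_force: 0.0
```

```bash
python3 -c "
from h import *
go([.5897,-.0360,.2210],51.2)"
```

```text
t 22.82 p [ 0.5895 -0.0374  0.2531] yawy 50.94 tilt [ 1.3e+00 -5.0e-01 -1.0e+03] F [0.14 0.29 0.22] T [-0.001  0.008  0.021] w 0.0426 q6 -1.153 e6 -0.003
move [0.013 0.02  0.534] turn -0.044
```

Request:
arm_command([
  [0.01,0.02,0.35,0,0.5],
  [0.01,0.02,0.53,0,0.6],
  [0.01,0.02,0.53,0,0.8],
  [0.01,0.02,0.53,0,0.83],
  [0.01,0.02,0.53,0,1],
], grip_force=30)

```text
clock: 23.45
tool_pos: [0.59, -0.0352, 0.2211]
tool_rot: [0.334, 0.943, 0.0, 0.001]
ft_force: [2.4, 1.2, 2.5]
gripper_width: 0.0138
gripper_force: 30.8
```

Request:
arm_command([
  [0,0,0,0,1],
  [0,0,0,0,1],
])

```text
clock: 23.7
tool_pos: [0.59, -0.0352, 0.221]
tool_rot: [0.334, 0.943, 0.0, 0.001]
ft_force: [1.9, 3.6, 4.9]
gripper_width: 0.0137
gripper_force: 30.5
```

```bash
python3 -c "
from h import *
s,M=st();avg(4);print(s['gripper_force'])"
```

```text
t 23.7 p [ 0.59   -0.0352  0.221 ] yawy 50.99 tilt [ 1.6e+00  2.0e-01 -1.0e+03] F [1.91 3.62 4.9 ] T [ 0.724 -0.332 -0.09 ] w 0.0137 q6 -1.15 e6 -0.046
avg [ 1.5168  3.6023  5.8666  0.741  -0.3543 -0.0565 -0.0459  0.221 ]
sd [0.331 0.216 0.187 0.017 0.044 0.019 0.    0.   ]
30.45324057340622
```

Request:
arm_command([
  [0.008,0.01,0,0,1],
  [0.016,0.02,0,0,1],
  [0.016,0.02,0.02,0,1],
  [0.016,0.02,0.04,0,1],
  [0.016,0.02,0.04,0,1],
])

```text
clock: 24.52
tool_pos: [0.59, -0.0345, 0.2186]
tool_rot: [0.334, 0.943, -0.0, 0.001]
ft_force: [0.9, -2.1, 7.3]
gripper_width: 0.0132
gripper_force: 30.5
```

```bash
python3 -c "
from h import *
s,M=st();avg(4);print(s['gripper_force'])"
```

```text
t 24.52 p [ 0.59   -0.0345  0.2186] yawy 50.97 tilt [    1.5    -1.6 -1000. ] F [ 0.9  -2.06  7.27] T [-0.289 -0.252 -0.021] w 0.0132 q6 -1.148 e6 -0.007
avg [ 1.2967 -1.2023  6.7653 -0.2505 -0.2127 -0.0201 -0.0073  0.2186]
sd [0.277 0.29  0.379 0.026 0.032 0.042 0.    0.   ]
30.4654598236084
```

Request:
arm_command([
  [0,0,0.012,0,1],
  [0,0,0.024,0,1],
  [0,0,0.036,0,1],
  [0,0,0.036,0,1],
])

```text
clock: 25.22
tool_pos: [0.59, -0.0345, 0.2167]
tool_rot: [0.334, 0.943, -0.001, 0.001]
ft_force: [0.9, 0.2, 8.4]
gripper_width: 0.0138
gripper_force: 30.7
```

```bash
python3 -c "
from h import *
s,M=st();avg(4);print(s['gripper_force'])"
```

```text
t 25.23 p [ 0.59   -0.0345  0.2167] yawy 50.97 tilt [    1.8    -1.7 -1000. ] F [0.88 0.25 8.4 ] T [-0.274 -0.137  0.036] w 0.0138 q6 -1.148 e6 0.002
avg [ 5.8150e-01 -7.0140e-01  8.3747e+00 -2.2540e-01 -1.0260e-01 -2.6500e-02
  1.5000e-03  2.1680e-01]
sd [0.603 0.329 0.083 0.019 0.031 0.024 0.    0.   ]
30.71748912334442
```

Request:
arm_command([
  [0,0,0.012,0,1],
  [0,0,0.024,0,1],
  [0,0,0.036,0,1],
  [0,0,0.036,0,1],
])

```text
clock: 25.92
tool_pos: [0.59, -0.0345, 0.2148]
tool_rot: [0.334, 0.943, -0.0, 0.001]
ft_force: [0.7, -0.8, 10.6]
gripper_width: 0.0134
gripper_force: 30.9
```

```bash
python3 -c "
from h import *
s,M=st();avg(4);print(s['gripper_force'])"
```

```text
t 25.93 p [ 0.59   -0.0345  0.2148] yawy 50.98 tilt [    2.2    -1.8 -1000. ] F [ 0.66 -0.78 10.56] T [-0.24  -0.007 -0.031] w 0.0134 q6 -1.148 e6 0.003
avg [ 9.5800e-02 -1.1466e+00  9.7137e+00 -2.3030e-01 -1.4800e-02  1.4700e-02
  3.2000e-03  2.1480e-01]
sd [0.31  0.491 0.426 0.03  0.005 0.018 0.    0.   ]
30.929998755455017
```

Request:
arm_command([
  [0,0,0.008,0,1],
  [0,0,0.016,0,1],
  [0,0,0.016,-0.2,1],
  [0,0,0.016,-0.4,1],
  [0,0,0.016,-0.6,1],
])

```text
clock: 26.75
tool_pos: [0.5901, -0.0345, 0.214]
tool_rot: [0.304, 0.953, -0.001, 0.002]
ft_force: [0.0, -1.2, 10.6]
gripper_width: 0.0136
gripper_force: 31.1
```

```bash
python3 -c "
from h import *
s,M=st();avg(4);print(s['gripper_force'])"
```

```text
t 26.75 p [ 0.5901 -0.0345  0.214 ] yawy 54.62 tilt [    2.6    -1.9 -1000. ] F [ 0.04 -1.23 10.63] T [-0.198 -0.04   0.003] w 0.0136 q6 -1.211 e6 0.217
avg [ 0.4719 -1.1323 10.7115 -0.2372 -0.0658 -0.0235 -0.0471  0.214 ]
sd [0.84  0.559 0.384 0.015 0.013 0.034 0.069 0.   ]
31.059476137161255
```

Request:
arm_command([
  [0,0,0,-0.15,1],
  [0,0,0,-0.3,1],
  [0,0,0,-0.4,1],
  [0,0,0,-0.5,1],
  [0,0,0,-0.5,1],
])

```text
clock: 27.58
tool_pos: [0.5901, -0.0345, 0.2141]
tool_rot: [0.279, 0.96, -0.0, 0.002]
ft_force: [-0.0, -0.2, 10.5]
gripper_width: 0.0132
gripper_force: 31.1
```

```bash
python3 -c "
from h import *
s,M=st();avg(4);print(s['gripper_force'])"
```

```text
t 27.57 p [ 0.5901 -0.0345  0.2141] yawy 57.58 tilt [    2.8    -1.8 -1000. ] F [-0.02 -0.22 10.49] T [-0.192 -0.124 -0.072] w 0.0132 q6 -1.263 e6 -0.054
avg [ 0.5421 -0.892  11.1923 -0.1666 -0.0907 -0.0506 -0.0133  0.2141]
sd [0.39  0.185 0.383 0.032 0.03  0.019 0.005 0.   ]
31.070398092269897
```

Request:
arm_command([
  [0,0,0,-0.15,1],
  [0,0,0,-0.3,1],
  [0,0,0,-0.4,1],
  [0,0,0,-0.5,1],
])

```text
clock: 28.28
tool_pos: [0.5901, -0.0344, 0.214]
tool_rot: [0.254, 0.967, -0.0, 0.001]
ft_force: [0.1, -0.1, 10.5]
gripper_width: 0.0136
gripper_force: 31.1
```

```bash
python3 -c "
from h import *
s,M=st();avg(4);print(s['gripper_force'])"
```

```text
t 28.27 p [ 0.5901 -0.0344  0.214 ] yawy 60.6 tilt [    2.6    -1.5 -1000. ] F [ 0.05 -0.13 10.5 ] T [-0.026 -0.079 -0.01 ] w 0.0136 q6 -1.315 e6 0.1
avg [ 0.4691 -0.1933 10.7723 -0.0652 -0.0369 -0.0179 -0.0306  0.214 ]
sd [0.255 0.557 0.386 0.042 0.038 0.027 0.035 0.   ]
31.059000492095947
```

Request:
arm_command([
  [0,0,0,-0.5,1],
  [0,0,0,-1.0,1],
  [0,0,0,-1.5,1],
  [0,0,0,-2.0,1],
  [0,0,0,-2.5,1],
])

```text
clock: 29.1
tool_pos: [0.5901, -0.0343, 0.214]
tool_rot: [0.125, 0.992, -0.001, 0.001]
ft_force: [0.3, -1.5, 10.8]
gripper_width: 0.0136
gripper_force: 31.1
```

```bash
python3 -c "
from h import *
s,M=st();avg(3)"
```

```text
t 29.1 p [ 0.5901 -0.0343  0.214 ] yawy 75.68 tilt [    2.5    -1.4 -1000. ] F [ 0.34 -1.49 10.79] T [-0.022 -0.047 -0.004] w 0.0136 q6 -1.579 e6 0.545
avg [ 1.9300e-01 -3.6900e-01  1.0942e+01  1.3200e-02 -1.0000e-04  4.4000e-03
 -1.3960e-01  2.1400e-01]
sd [0.241 0.628 0.579 0.016 0.024 0.019 0.192 0.   ]
```

Request:
arm_command([
  [0,0,0,-0.5,1],
  [0,0,0,-1.0,1],
  [0,0,0,-1.5,1],
  [0,0,0,-2.0,1],
  [0,0,0,-2.5,1],
])

```text
clock: 29.88
tool_pos: [0.5901, -0.0343, 0.214]
tool_rot: [-0.006, 1.0, -0.001, 0.001]
ft_force: [-0.5, 0.1, 10.5]
gripper_width: 0.0134
gripper_force: 31.1
```

Request:
arm_command([
  [0,0,0,-0.5,1],
  [0,0,0,-1.0,1],
  [0,0,0,-1.5,1],
  [0,0,0,-2.0,1],
  [0,0,0,-2.3,1],
])

```text
clock: 30.5
tool_pos: [0.5901, -0.0343, 0.214]
tool_rot: [-0.126, 0.992, -0.001, 0.001]
ft_force: [-0.5, 0.2, 9.6]
gripper_width: 0.0135
gripper_force: 31.1
```

```bash
python3 -c "
from h import *
s,M=st();avg(3);st()"
```

```text
t 30.5 p [ 0.5901 -0.0343  0.214 ] yawy 104.45 tilt [    2.5    -1.4 -1000. ] F [-0.51  0.18  9.65] T [-0.015 -0.038  0.031] w 0.0135 q6 -2.081 e6 0.234
avg [-3.86700e-01 -4.25400e-01  1.03957e+01  4.03000e-02 -2.76000e-02
 -9.00000e-04 -9.81000e-02  2.14000e-01]
sd [0.607 0.508 0.262 0.014 0.054 0.02  0.109 0.   ]
t 30.65 p [ 0.59   -0.0343  0.214 ] yawy 104.39 tilt [    2.4    -1.3 -1000. ] F [-0.09 -0.95 10.05] T [ 0.051 -0.012 -0.021] w 0.0134 q6 -2.08 e6 -0.08
```

Request:
arm_command([
  [0,0,0,-0.3,1],
  [0,0,0,-0.6,1],
  [0,0,0,-0.9,1],
  [0,0,0,-1.15,1],
  [0,0,0,-1.15,1],
])

```text
clock: 31.28
tool_pos: [0.59, -0.0343, 0.214]
tool_rot: [-0.185, 0.983, -0.001, 0.001]
ft_force: [1.0, -0.8, 11.0]
gripper_width: 0.0132
gripper_force: 31.1
```

```bash
python3 -c "
from h import *
s,M=st();avg(3);st()"
```

```text
t 31.27 p [ 0.59   -0.0343  0.214 ] yawy 111.3 tilt [    2.4    -1.3 -1000. ] F [ 1.04 -0.82 11.  ] T [ 0.006 -0.002 -0.009] w 0.0132 q6 -2.2 e6 -0.121
avg [ 0.2161 -0.2615 10.6313  0.0435 -0.0232 -0.0211 -0.0206  0.214 ]
sd [0.404 0.384 0.315 0.024 0.024 0.006 0.012 0.   ]
t 31.43 p [ 0.59   -0.0343  0.214 ] yawy 111.28 tilt [    2.4    -1.3 -1000. ] F [-0.07 -0.38 10.34] T [ 0.077  0.007 -0.013] w 0.0135 q6 -2.2 e6 -0.009
```

Request:
arm_command([
  [0,0,0,-0.1,1],
  [0,0,0,-0.2,1],
  [0,0,0,-0.3,1],
  [0,0,0,-0.3,1],
])

```text
clock: 31.92
tool_pos: [0.5899, -0.034, 0.214]
tool_rot: [-0.2, 0.98, -0.0, 0.001]
ft_force: [-1.2, 2.2, 11.1]
gripper_width: 0.0135
gripper_force: 31.4
```

```bash
python3 -c "
from h import *
avg(3);st()"
```

```text
avg [-0.4374  0.9215 11.8923  0.3127  0.1279 -0.0981 -0.0983  0.214 ]
sd [0.355 0.527 0.383 0.005 0.006 0.02  0.004 0.   ]
t 32.08 p [ 0.5899 -0.034   0.214 ] yawy 113.08 tilt [ 1.9e+00 -7.0e-01 -1.0e+03] F [-0.8   0.96 12.43] T [ 0.306  0.126 -0.07 ] w 0.0137 q6 -2.231 e6 -0.094
```

Request:
arm_command([
  [0,0,0,0.2,1],
  [0,0,-0.03,0.2,1],
  [0,0,-0.07,0.2,1],
  [0,0,-0.11,0.2,1],
  [0,0,-0.14,0.2,1],
])

```text
clock: 32.7
tool_pos: [0.5898, -0.0341, 0.2216]
tool_rot: [-0.19, 0.982, -0.0, 0.0]
ft_force: [0.8, -0.2, 3.3]
gripper_width: 0.0135
gripper_force: 30.1
```

```bash
python3 -c "
from h import *
avg(3);st()"
```

```text
avg [ 1.3278  0.5348  4.4815  0.0563 -0.2982 -0.0118 -0.0052  0.2214]
sd [0.529 0.495 0.228 0.046 0.049 0.025 0.001 0.   ]
t 32.85 p [ 0.5898 -0.034   0.2213] yawy 111.88 tilt [ 6.e-01 -5.e-01 -1.e+03] F [1.85 0.73 4.16] T [-0.002 -0.357 -0.047] w 0.0135 q6 -2.21 e6 -0.006
```

Request:
arm_command([
  [0,0,-0.04,0,1],
  [0,0,-0.1,0,1],
  [0,0,-0.16,0,1],
  [0,0,-0.22,0,1],
  [0,0,-0.28,0,1],
], grip_force=40)

```text
clock: 33.48
tool_pos: [0.5896, -0.0338, 0.238]
tool_rot: [-0.19, 0.982, 0.0, -0.0]
ft_force: [-0.4, 0.5, -1.8]
gripper_width: 0.0136
gripper_force: 40.9
```

```bash
python3 -c "
from h import *
avg(3);st()"
```

```text
avg [-0.1384  0.145  -1.6445  0.0053  0.0137 -0.0097 -0.      0.2383]
sd [0.476 0.425 0.688 0.027 0.032 0.015 0.    0.   ]
t 33.62 p [ 0.5897 -0.0339  0.238 ] yawy 111.88 tilt [ 3.e-01 -1.e-01 -1.e+03] F [-0.16  0.03 -1.25] T [ 0.042 -0.029  0.011] w 0.0133 q6 -2.21 e6 -0.0
```

Request:
arm_command([
  [0,0,-0.45,0,1],
  [0,0,-0.9,0,1],
  [0.6,-0.6,-0.9,1,1],
  [1.2,-1.3,-0.9,2,1],
  [1.8,-2.0,-0.9,3,1],
])

```text
clock: 34.25
tool_pos: [0.5334, -0.1868, 0.2919]
tool_rot: [-0.032, 0.999, -0.0, -0.0]
ft_force: [0.9, -0.4, -1.7]
gripper_width: 0.0137
gripper_force: 40.8
```

```bash
python3 -c "
from h import *
robot.read_camera('top');robot.read_camera('top');go([.479,-.331,.29],82)"
```

```text
t 34.35 p [ 0.5327 -0.1898  0.2916] yawy 93.45 tilt [-8.0e-01 -1.1e+00 -1.0e+03] F [ 0.01  1.02 -1.  ] T [ 0.031 -0.015 -0.001] w 0.0133 q6 -2.182 e6 0.043
move [ 1.035 -2.295  0.03 ] turn 1.908
```

Request:
arm_command([
  [0.3,-0.7,0,0.6,1],
  [0.6,-1.4,0,1.3,1],
  [0.9,-2.0,0,1.9,1],
  [1.03,-2.29,0,1.9,1],
  [1.03,-2.29,0,1.9,1],
])

```text
clock: 34.98
tool_pos: [0.4818, -0.327, 0.2916]
tool_rot: [0.066, 0.998, 0.0, -0.0]
ft_force: [0.3, 0.5, -1.9]
gripper_width: 0.0132
gripper_force: 40.9
```

Run:
```python
from h import *
robot.read_camera('top');go([.479,-.331,.12],82)
a=robot.read_camera("scene")[190:310,150:290,::-1];cv2.imwrite("pics/c7.png",cv2.resize(a,None,fx=5,fy=5,interpolation=cv2.INTER_CUBIC))
```

```text
t 35.02 p [ 0.4821 -0.3261  0.2917] yawy 82.54 tilt [ 0.e+00  7.e-01 -1.e+03] F [-0.17  0.26 -1.35] T [ 0.019  0.003 -0.008] w 0.0131 q6 -2.239 e6 -0.061
move [ 0.041 -0.089  2.862] turn 0.09
```

View pics/c7.png

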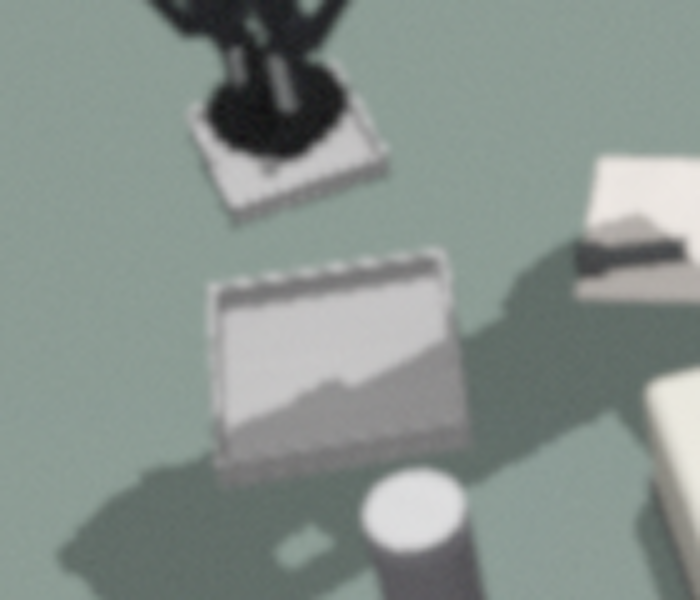

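The cap hangs upright in the grip above the big tray, whose centre is at crop (340,370). I'll lower it.

Request:
arm_command([
  [0.04,-0.09,0.7,0,1],
  [0.04,-0.09,1.4,0,1],
  [0.04,-0.09,2.1,0,1],
  [0.04,-0.09,2.7,0,1],
  [0.04,-0.09,2.86,0,1],
])

```text
clock: 35.7
tool_pos: [0.4789, -0.3301, 0.1186]
tool_rot: [0.065, 0.998, 0.001, -0.001]
ft_force: [-0.4, -0.0, -1.8]
gripper_width: 0.0133
gripper_force: 40.8
```

Request:
arm_command([
  [0,0,0.05,0,1],
  [0,0,0.1,0,1],
  [0,0,0.15,0,1],
  [0,0,0.18,0,1],
  [0,0,0.18,0,1],
])

```text
clock: 36.33
tool_pos: [0.4787, -0.3318, 0.1095]
tool_rot: [0.066, 0.998, -0.0, 0.0]
ft_force: [-0.1, -0.6, -1.5]
gripper_width: 0.0132
gripper_force: 40.8
```

```bash
python3 -c "
from h import *
avg(3);st()"
```

```text
avg [-0.0938  0.6066 -1.7396  0.0222  0.0087  0.0176  0.      0.1096]
sd [0.487 0.285 0.537 0.03  0.015 0.028 0.    0.   ]
t 36.48 p [ 0.4787 -0.3319  0.1096] yawy 82.48 tilt [ 2.e-01 -2.e-01 -1.e+03] F [ 0.14  0.91 -1.38] T [ 0.063 -0.01   0.029] w 0.0134 q6 -2.249 e6 0.0
```

Request:
arm_command([
  [0,0,0.012,0,1],
  [0,0,0.024,0,1],
  [0,0,0.036,0,1],
  [0,0,0.048,0,1],
  [0,0,0.048,0,1],
])

```text
clock: 37.1
tool_pos: [0.4787, -0.3318, 0.1071]
tool_rot: [0.066, 0.998, -0.0, 0.0]
ft_force: [-2.4, 1.2, 5.3]
gripper_width: 0.0133
gripper_force: 41.7
```

```bash
python3 -c "
from h import *
avg(3);st()"
```

```text
avg [-2.1982e+00  2.2368e+00  5.6221e+00  3.0750e-01  3.3540e-01 -4.5000e-03
 -5.7000e-03  1.0710e-01]
sd [0.483 0.118 0.246 0.056 0.03  0.031 0.    0.   ]
t 37.25 p [ 0.4787 -0.3318  0.1071] yawy 82.48 tilt [ 2.e-01 -3.e-01 -1.e+03] F [-2.29  2.34  5.74] T [ 0.232  0.365 -0.046] w 0.0136 q6 -2.249 e6 -0.006
```

On the floor with 5.6 N. I'll release gently and withdraw.

Request:
arm_command([
  [0,0,0,0,0.83],
  [0,0,0,0,0.75],
  [0,0,0,0,0.6],
  [0,0,0,0,0.5],
  [0,0,0,0,0.5],
])

```text
clock: 37.88
tool_pos: [0.4787, -0.3318, 0.1065]
tool_rot: [0.066, 0.998, 0.0, -0.0]
ft_force: [0.1, -0.1, 0.4]
gripper_width: 0.0426
gripper_force: 0.0
```

Request:
arm_command([
  [0,0,-0.3,0,0.5],
  [0,0,-1.0,0,0.5],
  [0,0,-2.0,0,0.5],
  [2,0,-3.0,0,0.5],
  [3,0,-3.0,0,0.5],
])

```text
clock: 38.5
tool_pos: [0.3623, -0.3164, 0.2715]
tool_rot: [0.065, 0.998, -0.001, 0.001]
ft_force: [-0.6, -1.7, 1.2]
gripper_width: 0.043
gripper_force: 0.0
```

Request:
arm_command([
  [0,0,0,0,0.5],
  [0,0,0,0,0.5],
  [0,0,0,0,0.5],
  [0,0,0,0,0.5],
])

```text
clock: 39.0
tool_pos: [0.364, -0.3166, 0.2696]
tool_rot: [0.065, 0.998, 0.0, -0.0]
ft_force: [-0.5, 0.6, -0.4]
gripper_width: 0.0427
gripper_force: 0.0
```

Run:
```python
from h import *
st();a=robot.read_camera("scene")[190:310,150:370,::-1];cv2.imwrite("pics/c8.png",cv2.resize(a,None,fx=3.5,fy=3.5,interpolation=cv2.INTER_CUBIC))
```

```text
t 39.0 p [ 0.364  -0.3166  0.2696] yawy 82.53 tilt [-5.e-01  8.e-01 -1.e+03] F [-0.46  0.56 -0.38] T [0.011 0.053 0.098] w 0.0427 q6 -2.402 e6 0.003
```

View pics/c8.png

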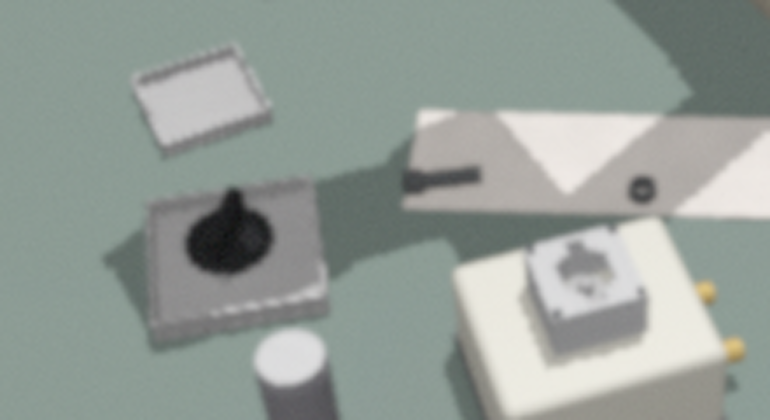

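The cap stands upright near the middle of the big tray, at crop (230,240), and the neck is empty. The arm is clear, so I'll hand in.

```bash
python3 -c "
from workcell import robot
print(robot.hand_in())"
```

```text
the job is handed in; nothing more can be done
None
```

The cap is off the tank and stands upright and released near the middle of the big tray, and the job is handed in at about 39 s with no verdict shown; on the way the first press jammed at an 80 N grip, so I let go, recentred and regripped the cap twice in the neck.

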